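Fit and lock a stake head in the bench holder

ROBOT

A 7-joint arm with a two-finger parallel gripper is mounted at the origin on a cart in front of the work surface, level with it; the furniture and walls round the work are solid. World frame = base frame: x ahead of the robot, y to its left, z up, the work surface at z = 0. Lengths are in m, angles in rad, forces in N, time in s.
With the tool pointing down it reaches from about 0.35 to 0.9 m from the base axis. Payload 8.1 kg.
Tool frame: the origin (TCP) lies at the very end of the fingers, on their centre line; the grasp point (between the pads) lies 19 mm behind it; z points along the fingers, y is the line along which they close (so a half turn about z gives the same grasp; the last joint's range is limited). The gripper opens to 92 mm and grips with 3 to 60 N. Pads are 19 mm wide; open, the fingers measure 130 mm over their backs; the gripper's body (75 mm by 190 mm) begins 47 mm behind the grasp point.
Start: joints at [1, 0.434, 0.025, 1.573, -0.012, 1.134, -0.075], TCP at [0.282, -0.558, 0.227] pointing down, gripper open.
Joint ranges: [-2.62, 2.62], [-0.44, 2.09], [-1.27, 1.32], [0.08, 2.57], [-1.32, 4.46], [0.12, 2], [-2.74, 2.74]. Speed limits (rad/s): [2.22, 2.22, 3.01, 3.01, 3.14, 3.14, 3.14].

INTERFACE

Orientations are given as a rotation vector (axis times angle).
In Python, from cell import arm gives the robot as it stands.
- The arm moves only by the tool jog_arm, never from a script. Its argument "rows" is a list of rows, each a list of 3 entries, a list of its own where there are three numbers: the shift along the world's x, y, z in cm, then the turn, a rotation vector about the world's x, y, z in degrees, then the opening, from 0 (shut) to 1 (fully open). A call has 1 to 8 rows; each row is the pose to reach, as a shift and turn from the pose commanded when the call began; what a row does not reach only later rows make up. A row lasts 1/8 s, in which the tool goes at most 62.5 mm and 10.7 degrees, less where a joint would pass 70% of its speed; a pose out of reach is approached as far as the arm can. A call with a gripper value outside its range is refused whole. The fingers move at their own pace and stop on an object; "newtons" is the grip in N (left out, the last holds). Time passes only in rows, so rows that repeat a pose let the fingers close. It gives the time, the measured TCP pose, the force, the opening and the grip force at its end, in the units of the state.
- arm.observe(): the state, without advancing time (a new reading comes with each control period).
- arm.get_image(name): name is "scene" or "top" or "wrist"; returns a dict with "img" (420x560x3 uint8, red, green, blue), "depth" (420x560 float32, m along the optical axis (not along the pixel's ray), 0 where there is no reading), "fx", "fy", "cx", "cy" (pixels), "rvec" (rotation vector, rad) and "tvec" (3), from world to camera coordinates, as OpenCV has them; the wrist camera has in their place "mount" (4x4, takes a point from camera to tool coordinates, whose origin is the TCP and whose axes are the flange's). Camera axes: x right, y down, z forward; pixel columns grow to the right and rows downward; lengths in m; the calibration is good to about 2 mm. The wrist camera is an equidistant fisheye: a pixel r from the principal point sees the ray r / f radians off the axis. A picture is of the moment at which its call begins: read the wrist's pose just before it.
- arm.sign_off(): hands the job in; it is judged then, once.
The state is a dict: "clock": time; "joints": joint angles; "dq": joint speeds; "joint_efforts": joint torques, N m; "position": TCP position; "ee_rot": TCP orientation; "force": force on the tool from outside, world axes, zero at the start; "ft_torque": the same for the moment, N m; "width": opening from 0.0 (shut) to 1.0 (fully open); "gripper_force": force on a finger pad.
Only numpy, scipy, OpenCV 4.12 (cv2) and the standard library are available. Lean on these libraries where they do the work, as an engineer would, in place of code of your own. Each camera call takes 0.05 s, during which the arm holds its last target. There are 200 camera calls.

TASK

Set up the bench for doming: take the stake head with the rounded top out of the rack, find the bore of the bolted-down holder with its shank, flat to flat, and press it straight down until its collar sits flush on the holder. Then swing the latch fully over the collar to lock it. Leave the other two heads in the rack and the hammer where they are.

Things in the scene. Friction and masses are not known exactly. Their poses are not given: they have to be found in the camera images.
- domed_head_mid (a point): Domed (round-topped) steel stake head, standing shank down in one of the rack's holes. Point on its axis, z up, at mid-height of the grip, a cylinder 30 mm across reaching 22 mm below to 8 mm above the point. Dome top 20 mm above it; collar 48 mm across, 6 mm thick, its underside 30 mm below; shank on to 64 mm below. 0.14-0.23 kg
- domed_head: The same head; origin on its axis at the collar's underside, z up. Shank below: 18 mm across, 34 mm long, plain end, with one flat all along it 6.2 mm from the axis on the +x side. The collar has a flat edge on the same +x side, 18 mm from the axis, which shows from above
- flat_head_mid (a point): A like head with a flat top 18 mm above this point, in another hole of the rack: not to be used. Point and axes as for the domed head
- ridged_head_mid (a point): A like head with a roof-shaped ridge on top, in another hole of the rack: not to be used. Point and axes as for the domed head
- rack: Wooden rack, a fixed block 64 x 176 x 42 mm (its x, y, z); origin at the centre of its underside. Three loose 23 mm holes, 38 mm deep, in a row along its y axis at -56, 0 and +56 mm; one head stands in each, its collar resting on the rack's top. Heads are best gripped across the row, fingers on the +x and -x sides
- holder: Steel stake holder bolted to the worktop: base plate 112 x 84 x 10 mm, on it a round socket 58 mm across whose flat top is 40 mm above the worktop, and a pillar with the latch. Origin under the bore's axis, at worktop height; the pillar is on the -x side, the bore's flat on the +x side
- bore_mouth (a point): Mouth of the socket's blind bore, on its axis, 40 mm above the worktop; axes as the holder's. Sharp unchamfered edge, 19.2 mm across, one flat 6.9 mm from the axis on +x: a head enters only with its +x along this +x, within 6 degrees. A tight knock-out plug stops the shank 26 mm down (collar 8 mm proud); a push of 10 to 20 N moves it on, and it stays. Home: collar on the socket's top
- latch (a joint): Swing latch turning level about an upright pin 42 mm from the bore's axis on the -x side. 0 = fully closed, toe over the collar; 1.57 = fully open; grows anticlockwise seen from above; starts at 1.25 to 1.55. It stays where left; about 2 N at the knob moves it. The toe passes 2 mm over a collar that is home and runs against one that stands proud
- latch_knob (a point): Middle of the upright black knob at the end of the latch's arm, 16 mm across, reaching from 16 mm below to 16 mm above this point, 48 mm from the latch's pin, 30 mm above the bore's mouth. Closed, it lies 90 mm from the bore's axis on the bore's -x side; fully open, 48 mm from the pin towards the bore's -y
- lever_press: Heavy iron lever press bolted down on the right of the work: base 201 x 141 mm (its x, y), 26 mm high, column and head above it to 0.21 m, ram to 0.37 m and the ball of its lever at 0.44 m. Origin about under the middle of the base. Not to be used: keep the arm clear of it
- hammer_mid (a point): Small hammer, 68 x 207 x 14 mm, lying loose in front of the work; the point is the middle of its length, half-way up
There are look-alikes about, which are no part of the job. What is shaped like the domed_head but red is not meant.

How it is judged:
By the outcome, as a careful person would: the job done as asked, in the order asked, and still so for the second after the job is handed in, with the robot touching nothing.
It also fails if it takes over 67 s, if anything falls off the work surface, if the arm or the gripper's body presses on something with over 40 N, if the wrist force passes 120 N, or if a joint passes its speed limit or range.

## Working session

There is one attempt and no reset: what is moved stays moved. The work goes in short steps, Python scripts to look and compute and a tool call to move; the robot and the scene stay as the last step left them, time stands still between calls to the robot, and variables do not carry over. Pictures are saved under pics/ and viewed, at most 10 in all, crops included, and the job is handed in when it is done.

Besides the shell and the picture viewer there is one more tool, called after ">>>" by a JSON object that holds its "op" and its "data". jog_arm: Moves the arm, as the interface text tells. Its arguments: {"type":"object","properties":{"rows":{"type":"array","items":{"type":"array"}},"newtons":{"type":"number"}},"required":["rows"]}

```bash
ls; mkdir -p pics; cat > h.py <<'E'
import numpy as np, cv2
from cell import arm
def save(d,n): cv2.imwrite('pics/'+n,d['img'][:,:,::-1])
def cloud(d):
    R=cv2.Rodrigues(np.array(d['rvec'],float))[0]; t=np.array(d['tvec'],float).ravel()
    v,u=np.mgrid[:420,:560]; z=d['depth']
    P=np.stack([(u-d['cx'])/d['fx']*z,(v-d['cy'])/d['fy']*z,z],-1)
    return (P-t)@R
E
python3 - <<'E'
from h import *
for n in('top','scene'):
    d=arm.get_image(n); save(d,n+'0.png'); np.savez('pics/'+n+'.npz',**d)
    print(n,d['fx'],d['cx'],d['cy'],d['rvec'],d['tvec'])
print(arm.observe())
E
```

```text
pics
top 379.6685530523955 277.50038808875286 210.27620228043637 [ 2.16623738 -2.16964408  0.05414734] [0.05476436 0.53884559 0.86391003]
scene 480.9536808685761 282.41068379059 207.32733682907724 [ 2.36476303  0.15762423 -0.07045871] [-0.50971177  0.04362634  1.20061823]
{'clock': 0.1, 'joints': array([ 1.00040901,  0.43515199,  0.02497967,  1.57398565, -0.01161415,
        1.1340128 , -0.07505916]), 'dq': array([-0.00010862, -0.00116492, -0.00119967,  0.0003258 ,  0.0001023 ,
       -0.0002973 , -0.00052977]), 'joint_efforts': array([ 3.36131408e-03, -6.69126821e+01,  9.88242030e-01, -3.15146148e+01,
       -6.04200480e-02,  3.73489328e-02,  7.71906707e-05]), 'position': array([ 0.28156972, -0.55747315,  0.22603225]), 'ee_rot': array([-3.05476041e+00, -7.27745317e-01,  6.92943332e-04]), 'force': array([ 0.34281423, -0.15412436,  0.55167193]), 'ft_torque': array([0.01556836, 0.03879992, 0.01109283]), 'gripper_force': 0.0, 'width': 1.0024601641806294}
```

View pics/top0.png

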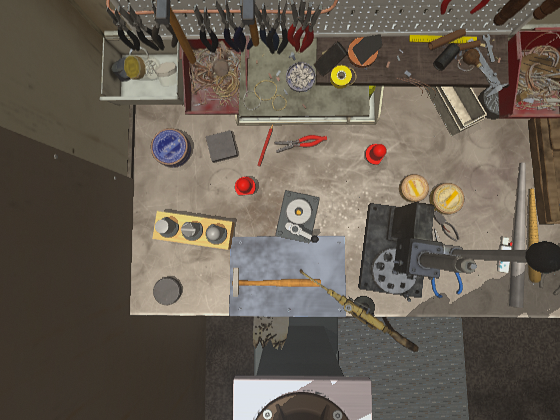

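View pics/scene0.png

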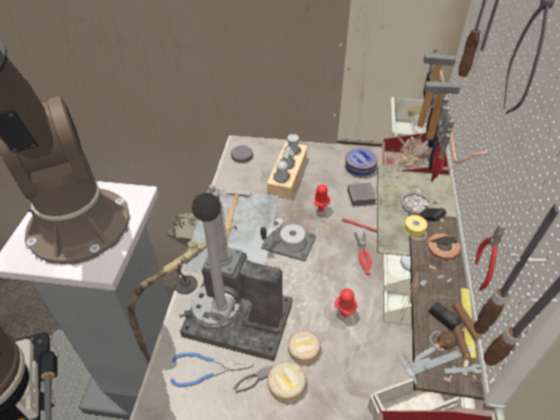

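The top view shows the rack with three heads at about (165..215, 230), the holder at (299,212) with its latch knob near (313,238), the red look-alikes at (245,186) and (376,153), the press at (400,250) and the hammer at (280,283). The scene view shows the same layout from the right. I'll enlarge the rack and holder.

```bash
python3 - <<'E'
from h import *
d=dict(np.load('pics/top.npz')); s=dict(np.load('pics/scene.npz'))
a=cv2.resize(d['img'][180:260,145:335],None,fx=4,fy=4,interpolation=2)
b=cv2.resize(s['img'][125:265,235:325],(180*1,280),interpolation=2)
c=np.zeros((600,760,3),np.uint8); c[:320]=a; c[320:600,:180]=b
c[320:600,200:200+280]=cv2.resize(s['img'][130:200,260:330],(280,280),interpolation=2)
c[320:600,500:740]=cv2.resize(s['img'][205:275,255:315],(240,280),interpolation=2)
cv2.imwrite('pics/crop1.png',c[:,:,::-1])
P=cloud(d); 
for u,v in [(165,227),(190,230),(215,234),(299,212),(299,203),(313,238),(280,283),(400,250)]: print(u,v,P[v,u].round(4))
# wood mask of rack top
hsv=cv2.cvtColor(d['img'],cv2.COLOR_RGB2HSV)
m=((abs(P[...,2]-0.042)<.006)).astype(np.uint8); m[:,:140]=0;m[:,245:]=0;m[:200]=0;m[255:]=0
p=P[m>0][:,:2].astype(np.float32); print(cv2.minAreaRect(p),len(p))
E
```

```text
165 227 [0.498  0.2959 0.0888]
190 230 [0.4914 0.2412 0.089 ]
215 234 [0.4828 0.1869 0.0886]
299 212 [0.5352 0.0037 0.016 ]
299 203 [0.5541 0.0042 0.0396]
313 238 [ 0.474  -0.024   0.0873]
280 283 [0.3706 0.0484 0.0154]
400 250 [ 0.4501 -0.1898  0.1501]
((0.49278542399406433, 0.24930928647518158), (0.17650794982910156, 0.06396188586950302), 81.90362548828125) 1311
```

View pics/crop1.png

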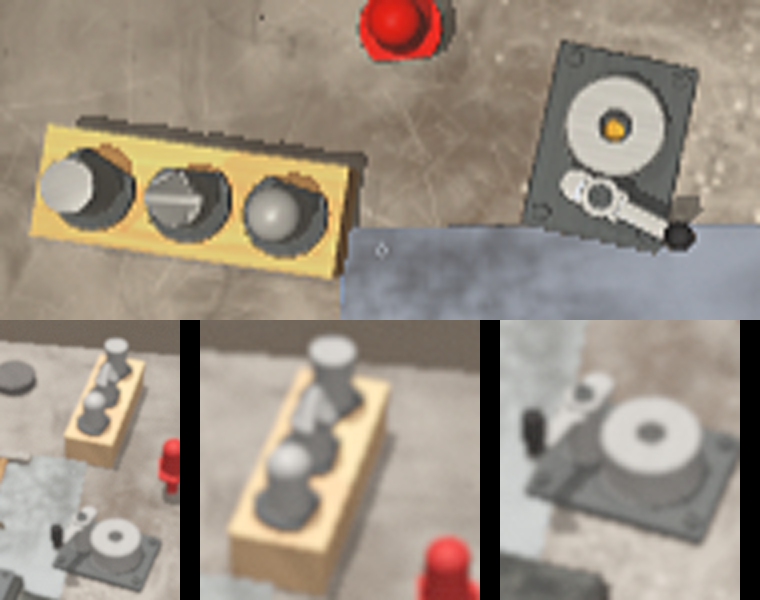

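The crop shows the domed head rightmost in the rack (crop (270,212)), the ridged one in the middle and the flat one on the left. The holder's bore is at crop (615,128), with the pin at (600,195) and the knob at (680,236). Next: the press extents and the holder's geometry.

```bash
python3 - <<'E'
from h import *
for n in('top','scene'):
    d=dict(np.load(f'pics/{n}.npz'));P=cloud(d)
    for lo,hi in((.05,.12),(.12,.2),(.2,.3),(.3,.4),(.4,.5)):
        m=(P[...,2]>lo)&(P[...,2]<hi)&(P[...,0]>.15)&(P[...,0]<.65)&(P[...,1]>-.5)&(P[...,1]<-.06)
        if m.sum(): print(n,lo,P[m].min(0).round(3),P[m].max(0).round(3),m.sum())
d=dict(np.load('pics/top.npz'));P=cloud(d)
box=(P[...,0]>.4)&(P[...,0]<.65)&(abs(P[...,1])<.09)
for lo,hi in((.034,.046),(.004,.015),(.05,.1)):
    m=box&(P[...,2]>lo)&(P[...,2]<hi)
    m=cv2.morphologyEx(m.astype(np.uint8),cv2.MORPH_OPEN,np.ones((3,3)))
    p=P[m>0]; print(lo,cv2.minAreaRect(p[:,:2].astype(np.float32)),cv2.minEnclosingCircle(p[:,:2].astype(np.float32)),np.median(p[:,2]),len(p))
w=arm.get_image('wrist');print(w['mount'],w['fx'],w['cx'],w['cy'])
E
```

```text
top 0.05 [ 0.235 -0.252  0.05 ] [ 0.542 -0.061  0.119] 1311
top 0.12 [ 0.398 -0.305  0.12 ] [ 0.542 -0.168  0.2  ] 1680
top 0.2 [ 0.401 -0.29   0.2  ] [ 0.473 -0.185  0.3  ] 1482
top 0.3 [ 0.423 -0.29   0.3  ] [ 0.456 -0.204  0.394] 1003
top 0.4 [ 0.429 -0.303  0.406] [ 0.468 -0.27   0.439] 918
scene 0.05 [ 0.232 -0.255  0.05 ] [ 0.543 -0.066  0.12 ] 1598
scene 0.12 [ 0.399 -0.307  0.12 ] [ 0.544 -0.194  0.2  ] 2649
scene 0.2 [ 0.263 -0.5    0.2  ] [ 0.475 -0.19   0.3  ] 1341
scene 0.3 [ 0.237 -0.5    0.3  ] [ 0.459 -0.206  0.396] 1638
scene 0.4 [ 0.431 -0.31   0.404] [ 0.47  -0.275  0.438] 686
0.034 ((0.5359340906143188, 0.00657765194773674), (0.05485392361879349, 0.05540716275572777), 89.96794891357422) ((0.5354865193367004, 0.005876149050891399), 0.0292072556912899) 0.04041134621251147 451
0.004 ((0.5257815718650818, 0.0079621821641922), (0.08415966480970383, 0.11235291510820389), 77.87556457519531) ((0.5252618193626404, 0.007219324819743633), 0.06219816952943802) 0.01039462355177603 850
0.05 ((0.4855968654155731, 0.001058582216501236), (0.07857257127761841, 0.021077537909150124), 58.27248764038086) ((0.48657557368278503, 0.00045348145067691803), 0.03964508697390556) 0.05674345823846665 243
[[-2.40844258e-04 -9.62382111e-01 -2.71699492e-01  7.37323296e-02]
 [ 9.99998233e-01  2.74786520e-04 -1.85975123e-03 -4.25594831e-04]
 [ 1.86445067e-03 -2.71699460e-01  9.62380344e-01 -1.57313224e-01]
 [ 0.00000000e+00  0.00000000e+00  0.00000000e+00  1.00000000e+00]] 325.19226210127806 278.4263685327452 211.24274204637769
```

>>> {"op": "jog_arm", "data": {"rows": [[[0, 0, 6], [0, 0, 0], 1], [[0, 0, 12], [0, 0, 0], 1], [[0, 0, 18], [0, 0, 0], 1], [[0, 0, 24], [0, 0, 0], 1], [[0, 0, 28], [0, 0, 0], 1], [[0.8, 3, 28], [0, 0, 5], 1], [[2, 7.5, 28], [0, 0, 10], 1], [[3.2, 12, 28], [0, 0, 15], 1]]}}

```text
clock: 1.15
position: [0.314, -0.4366, 0.5063]
ee_rot: [-2.933, -1.124, 0.0]
force: [1.4, 0.2, 0.9]
width: 1.002
gripper_force: 0.0
```

>>> {"op": "jog_arm", "data": {"rows": [[[1.6, 5.8, 0], [0, 0, 5], 1], [[3.2, 11.6, 0], [0, 0, 10], 1], [[4.8, 17.4, 0], [0, 0, 15], 1], [[6.3, 23.2, 0], [0, 0, 20], 1], [[7.9, 29, 0], [0, 0, 25], 1], [[9.5, 34.8, 0], [0, 0, 30], 1], [[11, 40.6, 0], [0, 0, 35], 1], [[12.6, 46.4, -1], [0, 0, 40], 1]]}}

```text
clock: 2.15
position: [0.44, 0.028, 0.4972]
ee_rot: [2.371, 2.059, 0.002]
force: [1.5, 0.3, 0.3]
width: 1.003
gripper_force: 0.0
```

>>> {"op": "jog_arm", "data": {"rows": [[[1.5, 5, -3.5], [0, 0, 0], 1], [[2.5, 9, -8], [0, 0, 0], 1], [[4, 14, -11.5], [0, 0, 0], 1], [[4.5, 16.5, -17], [0, 0, 0], 1], [[4.5, 16.6, -23], [0, 0, 0], 1], [[4.5, 16.6, -29], [0, 0, 0], 1], [[4.5, 16.6, -30.5], [0, 0, 0], 1], [[4.5, 16.6, -30.5], [0, 0, 0], 1]]}}

```text
clock: 3.15
position: [0.4849, 0.1922, 0.1922]
ee_rot: [-2.374, -2.057, 0.001]
force: [-0.2, -0.1, 1.6]
width: 0.998
gripper_force: 0.0
```

```bash
cat >> h.py <<'E'
def wpose(w,s):
    R=cv2.Rodrigues(np.array(s['ee_rot'],float))[0]; M=np.array(w['mount'])
    return R@M[:3,:3], R@M[:3,3]+s['position']
def wray(w,s,uv,z):
    "wrist pixels (N,2) -> world points on plane z"
    Rc,c=wpose(w,s); p=(np.asarray(uv,float)-[w['cx'],w['cy']])/w['fx']; r=np.hypot(p[:,0],p[:,1])+1e-9
    k=np.sin(r)/r; D=np.stack([p[:,0]*k,p[:,1]*k,np.cos(r)],1)@Rc.T
    return c+D*((z-c[2])/D[:,2])[:,None]
def wproj(w,s,X):
    Rc,c=wpose(w,s); q=(np.asarray(X,float)-c)@Rc; t=np.arctan2(np.hypot(q[:,0],q[:,1]),q[:,2]); a=np.arctan2(q[:,1],q[:,0])
    return np.stack([w['cx']+w['fx']*t*np.cos(a),w['cy']+w['fx']*t*np.sin(a)],1)
def ortho(w,s,ctr,z,half=.06,px=.0002):
    "metric view of plane z: up=+x world, left=+y"
    n=int(2*half/px); i,j=np.mgrid[:n,:n]
    X=np.stack([ctr[0]+half-i*px,ctr[1]+half-j*px,0*i+z],-1).reshape(-1,3)
    m=wproj(w,s,X).reshape(n,n,2).astype(np.float32)
    return cv2.remap(w['img'],m[...,0],m[...,1],cv2.INTER_CUBIC)
E
python3 - <<'E'
from h import *
s=arm.observe(); w=arm.get_image('wrist'); np.savez('pics/w1.npz',**w)
import pickle; pickle.dump(s,open('pics/w1.pkl','wb'))
o=ortho(w,s,(.485,.193),.048,.05,.0002); 
c=np.zeros((500,800,3),np.uint8); c[:,:500]=o; c[:225,500:]=cv2.resize(w['img'],(300,225)); cv2.imwrite('pics/w1.png',c[:,:,::-1])
E
```

```text
(no output)
```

View pics/w1.png

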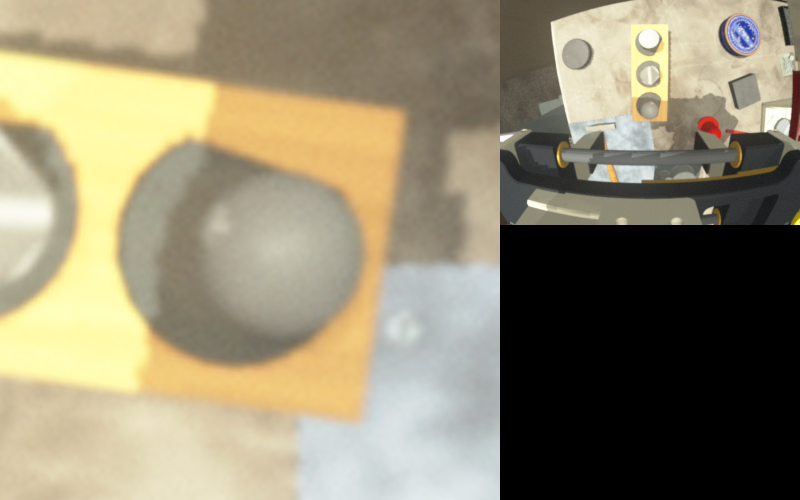

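The rectified wrist view shows the domed head's collar, centre about (240,247), with its flat edge running from (195,138) to (345,190). That puts the head's +x at about -19°. I'll fit it more precisely.

```bash
cat >> h.py <<'E'
def fitcircle(p,it=8,tol=.0012):
    p=np.asarray(p); q=p
    for _ in range(it):
        A=np.c_[2*q,np.ones(len(q))]; x=np.linalg.lstsq(A,(q**2).sum(1),rcond=None)[0]
        r=np.sqrt(x[2]+x[:2]@x[:2]); e=np.hypot(*(p-x[:2]).T)-r; q=p[abs(e)<max(tol,np.percentile(abs(e),55))]
    return x[:2],r,e
E
python3 - <<'E'
from h import *; import pickle
w=dict(np.load('pics/w1.npz')); s=pickle.load(open('pics/w1.pkl','rb'))
o=ortho(w,s,(.485,.193),.048,.05,.0002)
hsv=cv2.cvtColor(cv2.GaussianBlur(o,(5,5),0),cv2.COLOR_RGB2HSV)
m=((hsv[...,1]<95)).astype(np.uint8); m[:, :110]=0; m[:125]=0; m[375:]=0; m[:,372:]=0
m=cv2.morphologyEx(m,cv2.MORPH_OPEN,np.ones((9,9)))
c=max(cv2.findContours(m,0,1)[0],key=cv2.contourArea)[:,0,:].astype(float)
P=np.c_[.485+.05-c[:,1]*.0002,.193+.05-c[:,0]*.0002]
x,r,e=fitcircle(P); print('circle',x,r,len(P))
f=P[e<-.0025]; v=cv2.fitLine(f.astype(np.float32),cv2.DIST_HUBER,0,.001,.001).ravel()
n=np.array([v[1],-v[0]]); d=n@(v[2:]-x)
if d<0:n,d=-n,-d
print('flat n',np.degrees(np.arctan2(n[1],n[0])),d,len(f))
E
```

```text
circle [0.48553264 0.19596331] 0.023431168028979342 859
flat n -16.83109 0.017569881656297685 105
```

>>> {"op": "jog_arm", "data": {"rows": [[[0, 0.3, 0], [0, 0, 10], 0.55], [[0, 0.3, 0], [0, 0, 20], 0.55], [[0, 0.3, 0], [0, 0, 30], 0.55], [[0, 0.3, 0], [0, 0, 40], 0.55], [[0, 0.3, 0], [0, 0, 50], 0.55], [[0, 0.3, -3], [0, 0, 50], 0.55], [[0, 0.3, -6], [0, 0, 50], 0.55], [[0, 0.3, -8], [0, 0, 50], 0.55]], "newtons": 60}}

```text
clock: 4.2
position: [0.4866, 0.1954, 0.1132]
ee_rot: [1.284, 2.864, 0.003]
force: [-0.3, -0.0, 0.1]
width: 0.548
gripper_force: 0.0
```

```bash
python3 - <<'E'
from h import *
s=arm.observe(); w=arm.get_image('wrist'); print(s['position'],s['ee_rot'],s['force'],s['width'])
o=ortho(w,s,(.4855,.1955),.048,.05,.0002); cv2.circle(o,(250,250),3,(255,0,0),1)
c=np.zeros((500,800,3),np.uint8); c[:,:500]=o; c[:225,500:]=cv2.resize(w['img'],(300,225)); cv2.imwrite('pics/w2.png',c[:,:,::-1])
E
```

```text
[0.48661922 0.19540811 0.11323246] [1.28364775 2.86411569 0.00322158] [-0.2916606  -0.04564591  0.12939807] 0.5480575440319195
```

View pics/w2.png

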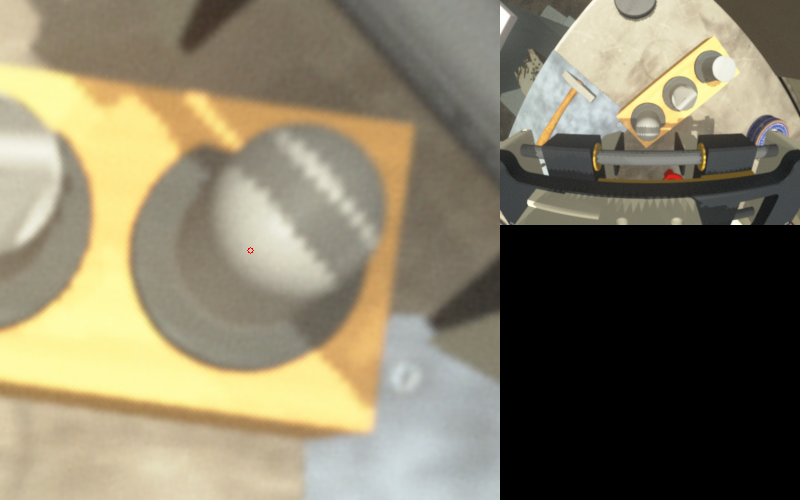

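The collar's centre appears at (251,251), on the marker, so the position is confirmed. Descend and grip.

>>> {"op": "jog_arm", "data": {"rows": [[[-0.1, 0, -3], [0, 0, 0], 0.55], [[-0.1, 0, -5], [0, 0, 0], 0.55], [[-0.1, 0, -5.8], [0, 0, 0], 0.55], [[-0.1, 0, -5.8], [0, 0, 0], 0.55], [[-0.1, 0, -5.8], [0, 0, 0], 0.2], [[-0.1, 0, -5.8], [0, 0, 0], 0.2], [[-0.1, 0, -5.8], [0, 0, 0], 0.2], [[-0.1, 0, -5.8], [0, 0, 0], 0.2]]}}

```text
clock: 5.25
position: [0.4842, 0.1953, 0.0543]
ee_rot: [1.283, 2.867, 0.001]
force: [-0.2, -1.7, 7.8]
width: 0.314
gripper_force: 60.0
```

>>> {"op": "jog_arm", "data": {"rows": [[[0, 0, 1], [0, 0, 0], 0.2], [[0, 0, 3], [0, 0, 0], 0.2], [[0, 0, 6], [0, 0, 0], 0.2], [[0, 0, 9], [0, 0, 0], 0.2], [[0, 0, 11], [0, 0, 0], 0.2], [[0, 0, 11], [0, 0, 0], 0.2]]}}

```text
clock: 6.0
position: [0.4844, 0.1956, 0.1652]
ee_rot: [1.282, 2.866, 0.003]
force: [0.0, 0.5, -2.4]
width: 0.317
gripper_force: 60.0
```

>>> {"op": "jog_arm", "data": {"rows": [[[1, -4, 0], [0, 0, 2], 0.2], [[2.5, -9, 0], [0, 0, 4], 0.2], [[4, -14, 0], [0, 0, 6], 0.2], [[4, -14, 0], [0, 0, 6], 0.2], [[4, -14, 0], [0, 0, 6], 0.2]]}}

```text
clock: 6.62
position: [0.5231, 0.0552, 0.1629]
ee_rot: [-1.131, -2.929, 0.0]
force: [-0.6, 0.1, -2.3]
width: 0.314
gripper_force: 60.0
```

```bash
python3 - <<'E'
from h import *; import pickle
s=arm.observe(); w=arm.get_image('wrist'); print(s['position'],s['ee_rot'],s['force'],s['width'])
pickle.dump((s,w),open('pics/w3.pkl','wb'))
o=ortho(w,s,(.5355,.0062),.040,.05,.0002); cv2.circle(o,(250,250),3,(255,0,0),1)
c=np.zeros((500,800,3),np.uint8); c[:,:500]=o; c[:225,500:]=cv2.resize(w['img'],(300,225))
t=arm.get_image('top'); c[240:480,500:]=cv2.resize(t['img'][160:256,240:360],(300,240)); 
cv2.imwrite('pics/w3.png',c[:,:,::-1])
E
```

```text
[0.52313182 0.05520228 0.16291226] [-1.13140074e+00 -2.92911755e+00  1.45345756e-04] [-0.63652369  0.07774505 -2.28281803] 0.31379949356053566
```

View pics/w3.png

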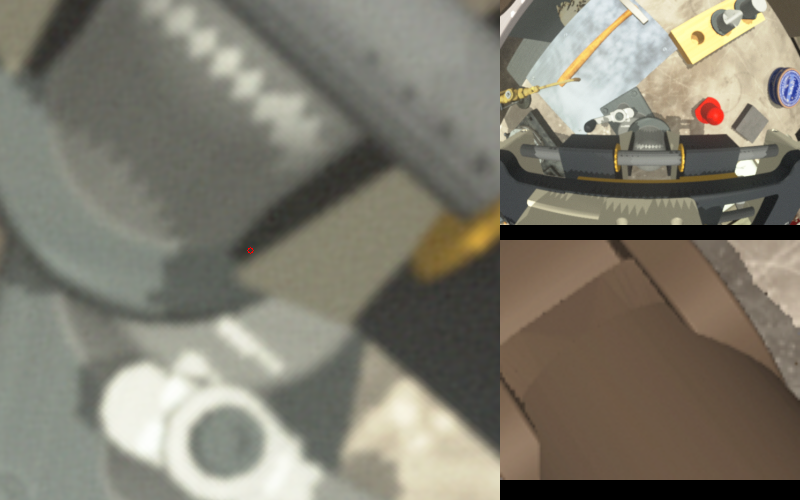

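The head is held, with a 2.3 N weight reading and the collar seen at left. It hides the bore, so I'll shift aside to let the camera look straight at it.

>>> {"op": "jog_arm", "data": {"rows": [[[2.5, -4, 0], [0, 0, 0], 0.2], [[5, -8, 0], [0, 0, 0], 0.2], [[5.3, -8.5, 0], [0, 0, 0], 0.2], [[5.3, -8.5, 0], [0, 0, 0], 0.2]]}}

```text
clock: 7.22
position: [0.5765, -0.0287, 0.1635]
ee_rot: [-1.129, -2.931, -0.001]
force: [-0.5, 1.1, -2.1]
width: 0.314
gripper_force: 60.0
```

```bash
python3 - <<'E'
from h import *; import pickle
s=arm.observe(); w=arm.get_image('wrist'); print(s['position'],s['ee_rot'],s['force'],s['width'])
pickle.dump((s,w),open('pics/w4.pkl','wb'))
o=ortho(w,s,(.5355,.0062),.040,.05,.0002); cv2.circle(o,(250,250),3,(255,0,0),1)
h=ortho(w,s,s['position'][:2],s['position'][2]-.0063,.0375,.00025)
c=np.zeros((500,800,3),np.uint8); c[:,:500]=o; c[:300,500:]=h
cv2.imwrite('pics/w4.png',c[:,:,::-1])
E
```

```text
[ 0.57654673 -0.02866417  0.16347391] [-1.12932339e+00 -2.93079655e+00 -9.60546941e-04] [-0.50010799  1.14766678 -2.1219125 ] 0.314397219200864
```

View pics/w4.png

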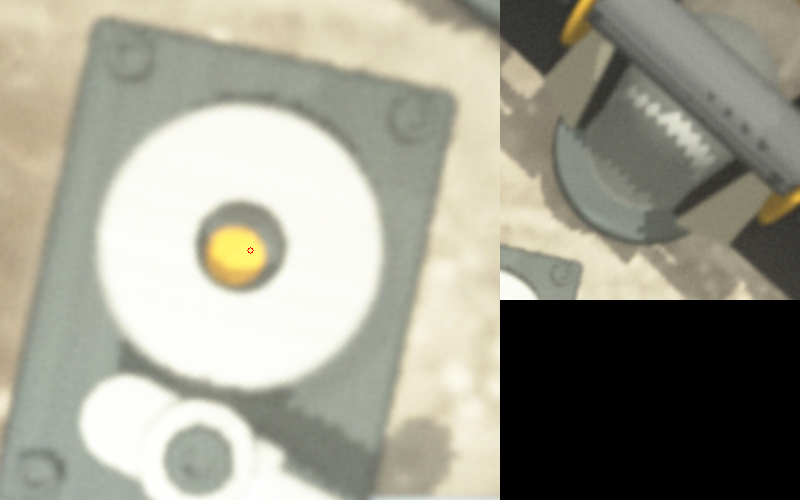

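The bore appears at (241,246) and the socket ring is clear; the collar arc is visible in the right panel, from (557,120) to (670,242). I'll fit both.

```bash
python3 - <<'E'
from h import *; import pickle
s,w=pickle.load(open('pics/w4.pkl','rb'))
o=ortho(w,s,(.5355,.0062),.040,.05,.0002)
g=cv2.cvtColor(o,cv2.COLOR_RGB2GRAY); hsv=cv2.cvtColor(o,cv2.COLOR_RGB2HSV)
m=((g>195)&(hsv[...,1]<40)).astype(np.uint8); m[362:]=0
cs,_=cv2.findContours(m,cv2.RETR_CCOMP,1)
W=lambda c:np.c_[.5855-c[:,1]*.0002,.0562-c[:,0]*.0002]
for c in cs:
    a=cv2.contourArea(c)
    if a>2500:
        x,r,e=fitcircle(W(c[:,0].astype(float))); print('ring',a,x.round(4),r.round(4))
# plate edges: yaw
pm=cv2.inRange(hsv,(60,10,60),(130,90,150)); 
# collar arc: gradient search outward along rays from the TCP
p=s['position']; z=p[2]-.0063
Hh=ortho(w,s,p[:2],z,.0375,.00015).astype(float).mean(2); Hh=cv2.GaussianBlur(Hh,(5,5),0)
pts=[]
for a in np.radians(np.arange(80,205,3)):   # world azimuth
    r=np.arange(.021,.0275,.00015); X=np.c_[r*np.cos(a),r*np.sin(a)]
    i=((.0375-X[:,0])/.00015).astype(np.float32); j=((.0375-X[:,1])/.00015).astype(np.float32)
    v=cv2.remap(Hh.astype(np.float32),j[:,None],i[:,None],1).ravel(); k=np.argmax(abs(np.gradient(v)))
    pts.append((np.degrees(a),r[k],*X[k]))
pts=np.array(pts); print(pts[:,:2].round(4).tolist())
x,r,e=fitcircle(pts[:,2:]); print('collar rel TCP',x,r)
E
```

```text
ring 61024.0 [0.536  0.0084] 0.0287
ring 6582.5 [0.5363 0.0081] 0.0092
ring 16800.0 [ 0.5451 -0.0144] 0.0297
[[80.0, 0.0236], [83.0, 0.0236], [86.0, 0.0234], [89.0, 0.0234], [92.0, 0.0233], [95.0, 0.0233], [98.0, 0.0233], [101.0, 0.0249], [104.0, 0.0248], [107.0, 0.0233], [110.0, 0.0233], [113.0, 0.0231], [116.0, 0.0233], [119.0, 0.0233], [122.0, 0.0231], [125.0, 0.0248], [128.0, 0.0248], [131.0, 0.023], [134.0, 0.0231], [137.0, 0.027], [140.0, 0.0272], [143.0, 0.0261], [146.0, 0.0252], [149.0, 0.0249], [152.0, 0.0255], [155.0, 0.026], [158.0, 0.0264], [161.0, 0.027], [164.0, 0.0227], [167.0, 0.0228], [170.0, 0.0227], [173.0, 0.024], [176.0, 0.0239], [179.0, 0.024], [182.0, 0.0236], [185.0, 0.0234], [188.0, 0.0242], [191.0, 0.0267], [194.0, 0.0236], [197.0, 0.0234], [200.0, 0.0233], [203.0, 0.0233]]
collar rel TCP [-0.00304784  0.00245445] 0.02128692383462527
```

>>> {"op": "jog_arm", "data": {"rows": [[[-2, 2, 0], [0, 0, 0], 0.2], [[-4.05, 3.7, 0], [0, 0, 0], 0.2], [[-4.05, 3.7, -3], [0, 0, 0], 0.2], [[-4.05, 3.7, -6], [0, 0, 0], 0.2], [[-4.05, 3.7, -7], [0, 0, 0], 0.2], [[-4.05, 3.7, -7], [0, 0, 0], 0.2]]}}

```text
clock: 8.02
position: [0.5359, 0.0082, 0.0938]
ee_rot: [-1.128, -2.931, -0.0]
force: [-0.2, -0.6, -2.1]
width: 0.315
gripper_force: 60.0
```

>>> {"op": "jog_arm", "data": {"rows": [[[0, 0, -0.4], [0, 0, 0], 0.2], [[0, 0, -0.6], [0, 0, 0], 0.2], [[0, 0, -0.8], [0, 0, 0], 0.2], [[0, 0, -1.0], [0, 0, 0], 0.2], [[0, 0, -1.0], [0, 0, 0], 0.2]]}}

```text
clock: 8.65
position: [0.537, 0.0073, 0.0853]
ee_rot: [1.131, 2.929, 0.0]
force: [-4.2, -1.2, 15.7]
width: 0.315
gripper_force: 60.0
```

```bash
python3 - <<'E'
from h import *
s=arm.observe(); print(s['position'],s['force'],s['ft_torque'])
E
```

```text
[0.5369661  0.00730006 0.08533307] [-4.22977923 -1.21015294 15.68912913] [-0.26317012  0.99391297 -0.04182337]
```

>>> {"op": "jog_arm", "data": {"rows": [[[0.1, 0, 0.15], [0, 0, 0], 0.2], [[0.1, 0, 0.05], [0, 0, 0], 0.2], [[0.1, 0, 0], [0, 0, 0], 0.2]]}}

```text
clock: 9.02
position: [0.5375, 0.0072, 0.0854]
ee_rot: [1.131, 2.93, -0.001]
force: [-7.9, -1.9, 24.4]
width: 0.316
gripper_force: 60.0
```

```bash
python3 - <<'E'
from h import *
s=arm.observe(); print(s['position'],s['force'],s['ft_torque'])
E
```

```text
[0.53754111 0.00721555 0.08541032] [-7.90231449 -1.88800555 24.38487118] [-0.54658196  1.96016001 -0.0258654 ]
```

>>> {"op": "jog_arm", "data": {"rows": [[[-0.2, 0.1, 0.3], [0, 0, 0], 0.2], [[-0.2, 0.1, 0.3], [0, 0, 0], 0.2], [[-0.2, 0.1, 0.1], [0, 0, 0], 0.2], [[-0.2, 0.1, 0.0], [0, 0, 0], 0.2], [[-0.2, 0.1, 0.0], [0, 0, 0], 0.2]]}}

```text
clock: 9.65
position: [0.5352, 0.0081, 0.0834]
ee_rot: [-1.131, -2.931, 0.0]
force: [-0.2, -0.1, -1.9]
width: 0.313
gripper_force: 60.0
```

>>> {"op": "jog_arm", "data": {"rows": [[[0, 0, -0.2], [0, 0, 0], 0.2], [[0, 0, -0.4], [0, 0, 0], 0.2], [[0, 0, -0.6], [0, 0, 0], 0.2], [[0, 0, -0.6], [0, 0, 0], 0.2]]}}

```text
clock: 10.15
position: [0.5352, 0.0081, 0.0775]
ee_rot: [-1.131, -2.931, 0.0]
force: [-0.3, 0.2, -2.3]
width: 0.315
gripper_force: 60.0
```

>>> {"op": "jog_arm", "data": {"rows": [[[0, 0, -0.4], [0, 0, 0], 0.2], [[0, 0, -0.8], [0, 0, 0], 0.2], [[0, 0, -1.2], [0, 0, 0], 0.2], [[0, 0, -1.5], [0, 0, 0], 0.2], [[0, 0, -1.5], [0, 0, 0], 0.2]]}}

```text
clock: 10.78
position: [0.5352, 0.0081, 0.0625]
ee_rot: [-1.131, -2.931, 0.0]
force: [0.4, -0.6, -0.7]
width: 0.315
gripper_force: 60.0
```

Next, press through the plug in small steps.

>>> {"op": "jog_arm", "data": {"rows": [[[0, 0, -0.2], [0, 0, 0], 0.2], [[0, 0, -0.4], [0, 0, 0], 0.2], [[0, 0, -0.55], [0, 0, 0], 0.2], [[0, 0, -0.7], [0, 0, 0], 0.2], [[0, 0, -0.85], [0, 0, 0], 0.2], [[0, 0, -0.95], [0, 0, 0], 0.2], [[0, 0, -0.95], [0, 0, 0], 0.2]]}}

```text
clock: 11.65
position: [0.5356, 0.0082, 0.0539]
ee_rot: [1.131, 2.93, -0.0]
force: [-2.1, -0.7, 7.0]
width: 0.313
gripper_force: 60.0
```

>>> {"op": "jog_arm", "data": {"rows": [[[0, 0, -0.1], [0, 0, 0], 0.2], [[0, 0, -0.2], [0, 0, 0], 0.2], [[0, 0, -0.3], [0, 0, 0], 0.2], [[0, 0, -0.3], [0, 0, 0], 0.2]]}}

```text
clock: 12.15
position: [0.5357, 0.0081, 0.0522]
ee_rot: [1.13, 2.929, -0.001]
force: [-7.9, -2.2, 26.3]
width: 0.318
gripper_force: 60.0
```

>>> {"op": "jog_arm", "data": {"rows": [[[0, 0, 0.25], [0, 0, 0], 0.2], [[0, 0, 0.25], [0, 0, 0], 0.55], [[0, 0, 0.25], [0, 0, 0], 0.55], [[0, 0, 2], [0, 0, 0], 0.55], [[0, 0, 5], [0, 0, 0], 0.55], [[0, 0, 9], [0, 0, 0], 0.55], [[0, 0, 12], [0, 0, 0], 0.55], [[0, 0, 12], [0, 0, 0], 0.55]]}}

```text
clock: 13.15
position: [0.5369, 0.0088, 0.1735]
ee_rot: [1.129, 2.927, 0.003]
force: [0.2, -0.6, -0.5]
width: 0.548
gripper_force: 0.0
```

>>> {"op": "jog_arm", "data": {"rows": [[[2, -2, 0], [0, 0, 0], 0.55], [[4.5, -4, 0], [0, 0, 0], 0.55], [[4.5, -4, 0], [0, 0, 0], 0.55]]}}

```text
clock: 13.52
position: [0.5812, -0.034, 0.1694]
ee_rot: [-1.136, -2.929, 0.001]
force: [-0.4, 0.0, -0.5]
width: 0.549
gripper_force: 0.0
```

```bash
python3 - <<'E'
from h import *; import pickle
s=arm.observe(); w=arm.get_image('wrist'); t=arm.get_image('scene'); print(s['position'],s['force'],s['width'])
pickle.dump((s,w,t),open('pics/w5.pkl','wb'))
o=ortho(w,s,(.505,.0062),.046,.06,.0003)
c=np.zeros((400,800,3),np.uint8); c[:,:400]=o; c[:,400:]=cv2.resize(t['img'][205:275,255:325],(400,400),interpolation=2)
cv2.imwrite('pics/w5.png',c[:,:,::-1])
P=cloud(t); 
m=(np.hypot(P[...,0]-.5361,P[...,1]-.0083)<.023); z=P[m][:,2]; print(np.histogram(z,np.arange(.03,.1,.003)), z.max())
E
```

```text
[ 0.58116697 -0.03396014  0.16943324] [-0.43494414  0.00476343 -0.4889365 ] 0.5492186954745467
(array([ 0,  0,  5,  8, 27, 60, 23,  9,  7, 11, 16,  9, 10, 13, 10, 13, 11,
       28, 24, 38, 10,  0,  0]), array([0.03 , 0.033, 0.036, 0.039, 0.042, 0.045, 0.048, 0.051, 0.054,
       0.057, 0.06 , 0.063, 0.066, 0.069, 0.072, 0.075, 0.078, 0.081,
       0.084, 0.087, 0.09 , 0.093, 0.096, 0.099])) 0.09254394814712935
```

View pics/w5.png

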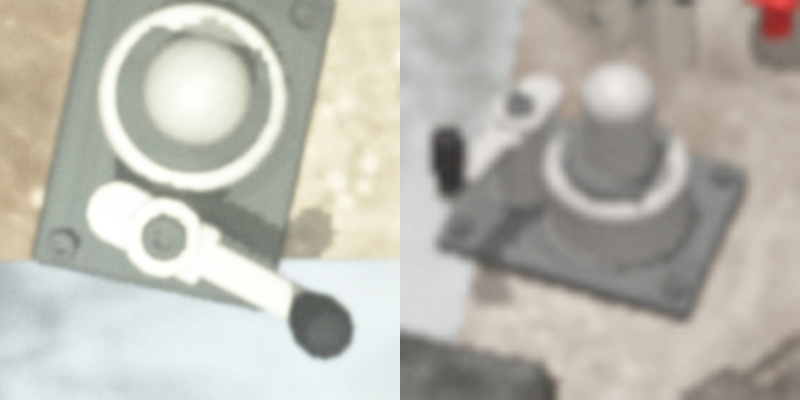

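The head stands in the bore with its collar on the socket, flat towards +x at (200,30). The latch pin is at (165,236) and the knob at (322,322). I'll check flushness and the knob's position.

```bash
python3 - <<'E'
from h import *; import pickle
s,w,t=pickle.load(open('pics/w5.pkl','rb'))
P=cloud(t); P0=cloud(dict(np.load('pics/scene.npz')))
r=lambda P,c:np.hypot(P[...,0]-c[0],P[...,1]-c[1]); B=(.5361,.0083)
m0=(r(P0,B)>.013)&(r(P0,B)<.025)&(P0[...,2]>.03); print('socket top before',np.median(P0[m0][:,2]))
m=(r(P,B)>.0185)&(r(P,B)<.022)&(P[...,2]>.03)&(P[...,2]<.06); print('collar top',np.median(P[m][:,2]))
m=(r(P,B)<.012); print('dome now',np.percentile(P[m][:,2],98))
m=(r(P0,(.4855,.196))<.012); print('dome in rack',np.percentile(P0[m][:,2],98),'expect .092')
uv=wproj(w,s,np.array([[.4684,-.0304,.046]])); K=wray(w,s,uv,.086)[0]; print('knob',K)
uv=wproj(w,s,np.array([[.565-.0003*236,.0662-.0003*165,.046]])); print('pin',wray(w,s,uv,.057))
h=np.radians(-12.1); pin=np.array(B)-.042*np.array([np.cos(h),np.sin(h)]); print('pin calc',pin)
v=K[:2]-pin; print(np.hypot(*v), 'latch', np.arctan2(v[1],v[0])-(h+np.pi)+ (2*np.pi))
for q in np.arange(1.57,-.11,-.1): print(round(q,2),(pin+.048*np.array([np.cos(h+np.pi+q),np.sin(h+np.pi+q)])).round(4))
E
```

```text
socket top before 0.040080910880541144
collar top 0.04553913541634979
dome now 0.09228973052340861
dome in rack 0.09387987294319887 expect .092
knob [ 0.4768251  -0.02378817  0.086     ]
pin [[0.49550614 0.01667302 0.057     ]]
pin calc [0.4950331  0.01710398]
0.044762703176001103 latch 1.363068581728192
1.57 [ 0.4849 -0.0298]
1.47 [ 0.4803 -0.0286]
1.37 [ 0.4758 -0.0269]
1.27 [ 0.4715 -0.0247]
1.17 [ 0.4675 -0.0222]
1.07 [ 0.4637 -0.0192]
0.97 [ 0.4602 -0.0159]
0.87 [ 0.4571 -0.0123]
0.77 [ 0.4543 -0.0083]
0.67 [ 0.452  -0.0042]
0.57 [4.501e-01 2.000e-04]
0.47 [0.4486 0.0048]
0.37 [0.4476 0.0095]
0.27 [0.4471 0.0143]
0.17 [0.4471 0.0191]
0.07 [0.4475 0.0239]
-0.03 [0.4484 0.0286]
```

>>> {"op": "jog_arm", "data": {"rows": [[[-2, 0.2, 0], [0, 0, -10.4], 0.45], [[-4, 0.4, 0], [0, 0, -20.8], 0.45], [[-6, 0.6, 0], [0, 0, -31.2], 0.45], [[-8, 0.8, 0], [0, 0, -41.6], 0.45], [[-10, 0.8, 0], [0, 0, -52], 0.45], [[-10.5, 0.8, 0], [0, 0, -62.4], 0.45], [[-10.5, 0.8, 0], [0, 0, -72.8], 0.45], [[-10.5, 0.8, 0], [0, 0, -83], 0.45]], "newtons": 10}}

```text
clock: 14.62
position: [0.4742, -0.0229, 0.1703]
ee_rot: [-2.792, -1.439, 0.001]
force: [-0.1, -0.4, 0.0]
width: 0.45
gripper_force: 0.0
```

>>> {"op": "jog_arm", "data": {"rows": [[[0, 0, 0], [0, 0, 0], 0.45], [[0, 0, -2], [0, 0, 0], 0.45], [[0, 0, -4], [0, 0, 0], 0.45], [[0, 0, -6], [0, 0, 0], 0.45], [[0, 0, -6], [0, 0, 0], 0.45]]}}

```text
clock: 15.25
position: [0.4738, -0.0235, 0.1092]
ee_rot: [-2.784, -1.451, 0.004]
force: [0.4, -0.1, -0.3]
width: 0.451
gripper_force: 0.0
```

```bash
python3 - <<'E'
from h import *; import pickle
s=arm.observe(); w=arm.get_image('wrist'); t=arm.get_image('scene'); print(s['position'],s['ee_rot'],s['force'],s['width'],s['joints'])
o=ortho(w,s,s['position'][:2],.07,.05,.0002); cv2.circle(o,(250,250),3,(255,0,0),1)
c=np.zeros((500,800,3),np.uint8); c[:,:500]=o; c[:300,500:]=cv2.resize(t['img'][180:280,220:320],(300,300),interpolation=2)
cv2.imwrite('pics/w6.png',c[:,:,::-1])
E
```

```text
[ 0.47384052 -0.02348334  0.10921772] [-2.78437232 -1.45125619  0.00397182] [ 0.37204856 -0.11203136 -0.25816539] 0.45147073860058934 [ 0.33860948  0.39211471 -0.51008255  2.03559609  0.26721661  0.78072237
 -0.94104127]
```

View pics/w6.png

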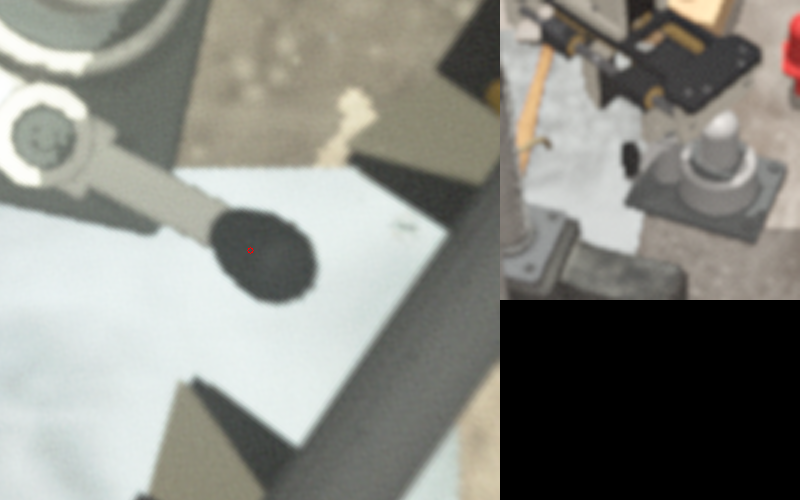

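The knob's blob at (264,255) sits 1 to 3 mm from the tool axis, between the fingers. I'll correct, descend around it and cage it.

>>> {"op": "jog_arm", "data": {"rows": [[[-0.1, -0.3, -1], [0, 0, 0], 0.45], [[-0.1, -0.3, -3], [0, 0, 0], 0.45], [[-0.1, -0.3, -4.3], [0, 0, 0], 0.45], [[-0.1, -0.3, -4.3], [0, 0, 0], 0.45], [[-0.1, -0.3, -4.3], [0, 0, 0], 0.2], [[-0.1, -0.3, -4.3], [0, 0, 0], 0.2], [[-0.1, -0.3, -4.3], [0, 0, 0], 0.2]], "newtons": 10}}

```text
clock: 16.23
position: [0.4746, -0.0269, 0.0676]
ee_rot: [2.789, 1.445, 0.001]
force: [0.5, 0.6, 0.5]
width: 0.213
gripper_force: 0.0
```

>>> {"op": "jog_arm", "data": {"rows": [[[-0.7, 0.35, 0], [0, 0, -8], 0.2], [[-1.3, 0.9, 0], [0, 0, -16], 0.2], [[-1.7, 1.35, 0], [0, 0, -24], 0.2], [[-2.2, 2.15, 0], [0, 0, -32], 0.2], [[-2.5, 3.05, 0], [0, 0, -40], 0.2], [[-2.5, 3.05, 0], [0, 0, -40], 0.2]]}}

```text
clock: 16.98
position: [0.4492, 0.004, 0.0674]
ee_rot: [3.115, 0.408, 0.0]
force: [0.4, -0.1, 0.1]
width: 0.199
gripper_force: 0.0
```

>>> {"op": "jog_arm", "data": {"rows": [[[-0.2, 1.0, 0], [0, 0, -8], 0.2], [[-0.2, 1.85, 0], [0, 0, -16], 0.2], [[-0.1, 2.3, 0], [0, 0, -20], 0.2], [[-0.05, 2.6, 0], [0, 0, -20], 0.2], [[-0.05, 2.6, 0], [0, 0, -20], 0.2]]}}

```text
clock: 17.6
position: [0.4483, 0.0277, 0.0672]
ee_rot: [3.136, -0.137, -0.002]
force: [-1.7, -7.4, 3.1]
width: 0.198
gripper_force: 3.6
```

>>> {"op": "jog_arm", "data": {"rows": [[[0, -0.3, 0], [0, 0, 0], 0.2], [[0, -0.3, 0], [0, 0, 0], 0.45], [[0, -0.3, 0], [0, 0, 0], 0.45], [[0, -0.3, 0], [0, 0, 0], 0.45], [[0, -0.3, 4], [0, 0, 0], 0.45], [[0, -0.3, 8], [0, 0, 0], 0.45], [[-2, -0.3, 13], [0, 0, 0], 0.45], [[-2, -0.3, 15], [0, 0, 0], 0.45]]}}

```text
clock: 18.6
position: [0.4287, 0.027, 0.2198]
ee_rot: [-3.138, 0.141, -0.005]
force: [0.6, 0.0, -0.0]
width: 0.449
gripper_force: 0.0
```

```bash
python3 - <<'E'
from h import *
s=arm.observe(); w=arm.get_image('wrist'); t=arm.get_image('scene'); print(s['position'],s['ee_rot'],s['force'],s['width'])
o=ortho(w,s,(.495,.018),.058,.07,.00028); 
c=np.zeros((500,800,3),np.uint8); c[:,:500]=o; c[:300,500:]=cv2.resize(t['img'][200:275,250:325],(300,300),interpolation=2)
cv2.imwrite('pics/w7.png',c[:,:,::-1])
E
```

```text
[0.42872691 0.02699171 0.21983433] [-3.13812805  0.14106793 -0.00491552] [ 0.60182617  0.00301576 -0.00897882] 0.4488689022735198
```

View pics/w7.png

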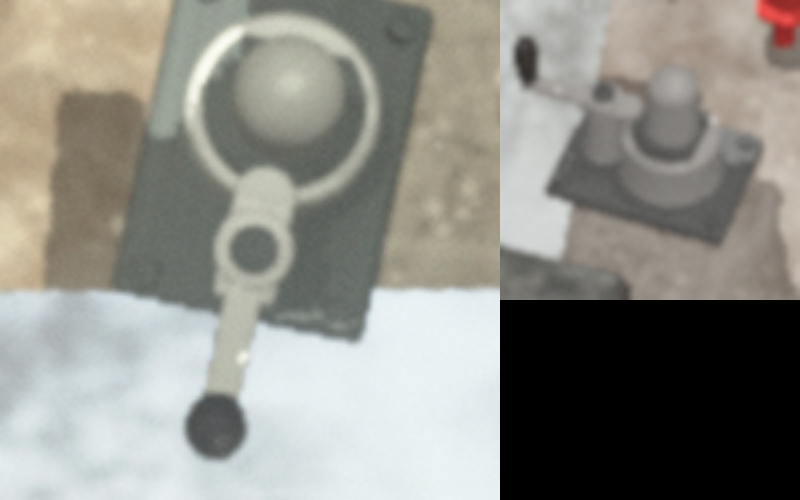

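The latch lies along the holder's axis, with the knob at (216,426), the pin at (253,247) and the toe at (265,180) over the collar. The knob-to-pin line is at 11.7° against the holder's 12.1°, so the latch is fully closed and the robot is clear.

```bash
python3 -c "
from cell import arm
print(arm.sign_off())"
```

```text
the job is handed in; nothing more can be done
None
```

The domed head is pressed home in the holder with its collar on the socket, the latch is swung fully closed over it, and the job is handed in at about 19 s on the robot's clock; the other two heads and the hammer were left alone.

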